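Gather bottles with a keyhole bar and lock it across the bay

TASK

Take the metal straightedge bar by its upright grip and use it to push the three red-capped brown bottles together into the open bay until they press its sprung back pad in; keeping them pressed in, drop the bar's two keyholes over the two screw heads at the mouth and slide the bar along to the left (towards the little pin block) until it is fully home and has pushed the pin in. Let go and leave the bar locked there, lying flat, with the bottles upright behind it. Move the bottles only with the bar, never with the gripper, and leave the other glassware and bottles standing where they are.

Things in the scene. Friction and masses are not known exactly. Their poses are not given: they have to be found in the camera images.
- bar: aluminium straightedge bar, 250 mm long (y), 65 mm deep (x -25 to +40 mm), 0.4 kg, loose. Origin: middle of its underside, beneath the grip; x to the pushing side, z up. Base plate 5 mm thick; along its front an upright pushing face, top at z=37 mm, outer side at x=+40 mm. Two through keyholes on the line x=0: entry hole 22 mm in x, 21 mm in y, 12 mm slot running from it towards -y.
- bar_grip (a point): on the bar, 85 mm above its underside: where to pinch the upright grip tab from above. The tab is 10 mm thick in bar x (pinch across this), 60 mm wide in y, top at z=99 mm.
- bar_hole_left (a point): centre of the left keyhole's entry hole at the bar's underside (bar x=0, y=+108 mm). A screw passed through ends in the slot 16 mm to the -y side of this centre: the bar has then slid 16 mm towards +y and is home.
- bar_hole_right (a point): the same of the right keyhole (bar x=0, y=-92 mm).
- bay: fixed grey bay, open to its -x (robot side), without floor: bottles slide on the bench. Origin: on the bench at the middle of the mouth; x leads in, y along the mouth to the left, z up. Side walls 45 mm high, 158 mm apart, x=45 to 109 mm; back wall behind. The bar is home at about bay x=0, y=+8 mm, same yaw; over the entry holes at y=-8 mm; give or take the screws' shift (see screws).
- screw_left (a point): NOMINAL place of the left screw, at the bench (bay x=0, y=+100 mm). On a 4 mm thick steel foot: neck 6 mm thick, domed head 16 mm across, 11 to 17 mm above the bench. The two real screws, 200 mm apart, and the pin block sit together shifted up to 11 mm either way along bay y; no reading shows this shift: feel for it (or see it).
- screw_right (a point): NOMINAL place of the right screw (bay x=0, y=-100 mm), shifted by the same amount as the left. Entry holes have 2.5 to 3 mm play round the heads. Seated, the bar's underside is 4 mm above the bench (on the feet); resting on the heads, 17 mm. Carried 22 mm or more above the bench it clears screws, feet and pin block.
- pad (a joint): sprung black back pad of the bay, 152 mm wide, 3 to 49 mm above the bench, front side at bay x=74 mm when out. 0 = out, grows as it is pressed back (m), to 0.016. Yields from 1.2 N, plus 0.3 N per mm. With the bar in place and the bottles between, it is pressed 4 to 10 mm.
- pin (a joint): telltale pin, steel, 8 mm thick, 12 mm above the bench, in a dark block on the left foot; the left end of the bar's upright face meets it in the last 8 mm of the slide. 0 = out, grows as it is pushed along bay +y (m), about 0.008 with the bar fully home; stays where pushed (0.6 N).
- bottle_left: small round brown screw-cap bottle with a red cap, 43 mm diameter, straight-sided from the bench to about 50 mm, 77 mm tall, about 80 g; origin: centre of its underside, z up. One of three alike, in front of the bay in any order
- bottle_mid: small round brown screw-cap bottle with a red cap, 43 mm diameter, straight-sided from the bench to about 50 mm, 77 mm tall, about 80 g; origin: centre of its underside, z up. One of three alike, in front of the bay in any order
- bottle_right: small round brown screw-cap bottle with a red cap, 43 mm diameter, straight-sided from the bench to about 50 mm, 77 mm tall, about 80 g; origin: centre of its underside, z up. One of three alike, in front of the bay in any order
- burette_rod (a point): foot of the fixed upright rod of the burette stand to the left of the work: a steel rod 13 mm thick and 0.8 m tall, with clamp arms and a glass burette on its left side above 0.35 m; the arm starts on the far (left) side of it and must not run into it (folding the arm in while swinging to the right passes it).
- flask: not to be disturbed: empty clear conical flask, 64 mm wide, 107 mm tall, to the right of the bay; origin: centre of its underside.
- beaker: not to be disturbed: empty clear beaker, 59 mm wide, 72 mm tall; origin: centre of its underside.
- cylinder: not to be disturbed: clear measuring cylinder, 63 mm wide hexagonal foot, 151 mm tall; origin: centre of its underside.
- white_bottle: not to be disturbed: white bottle, 71 mm wide, 149 mm tall; origin: centre of its underside.

How it is judged (in metres and radians):
On the way, in this order (a step that is already met when the one before it is completed fails the run):
1. all three bottles stand in the bay, pressed by the bar so that the sprung pad has yielded 2 mm (x of bottle_left in the frame of bay between 0.045 and 0.085 m and y of bottle_left in the frame of bay between -0.08 and 0.08 m and x of bottle_mid in the frame of bay between 0.045 and 0.085 m and y of bottle_mid in the frame of bay between -0.08 and 0.08 m and x of bottle_right in the frame of bay between 0.045 and 0.085 m and y of bottle_right in the frame of bay between -0.08 and 0.08 m and value of joint pad above 0.002 m), for 0.1 s.
2. the bar has dropped over both screw heads and lies flat on the feet, the pad still pressed, the pin not yet pushed (z of bar in the frame of bay between 0 and 0.009 m and x of bar in the frame of bay between -0.008 and 0.008 m and angle between bar's own z axis and vertical below 0.1 rad and angle between the x axis of bar and the x axis of bay, either way round below 0.06 rad and value of joint pad above 0.002 m and value of joint pin below 0.003 m), for 0.1 s.
At the end, for the whole second after the job is handed in: Bar flat on the feet (underside under 9 mm above the bench, level within 0.1 rad, along the bay within 0.06 rad, within 8 mm of the screw line), pin pushed over 5 mm, pad pressed over 2 mm, the three bottles upright (0.1 rad) in the bay between bar and pad, all at rest (all of step 1 and z of bar in the frame of bay between 0 and 0.009 m and x of bar in the frame of bay between -0.008 and 0.008 m and angle between each of bar, bottle_left, bottle_mid, bottle_right's own z axis and vertical below 0.1 rad and angle between the x axis of bar and the x axis of bay, either way round below 0.06 rad and value of joint pin above 0.005 m and linear speed of each of bar, bottle_left, bottle_mid, bottle_right below 0.01 m/s); the robot touches nothing.
It fails at once if the gripper or arm touches a bottle (more than 1 N) (contact force between any of the fingers, the arm and bottle_left above 1 N or contact force between any of the fingers, the arm and bottle_mid above 1 N or contact force between any of the fingers, the arm and bottle_right above 1 N).
It fails at once if a bottle is tipped more than 0.5 rad (angle between any of bottle_left, bottle_mid, bottle_right's own z axis and vertical above 0.5 rad).
It fails at once if another vessel is moved more than 30 mm or tipped more than 0.4 rad (distance of any of flask, beaker, cylinder, white_bottle from where it was at the start of the episode above 0.03 m or angle between any of flask, beaker, cylinder, white_bottle's own z axis and vertical above 0.4 rad).
It also fails if it takes over 72 s, if anything falls off the work surface, if the arm or the gripper's body presses on something with over 40 N, if the wrist force passes 120 N, or if a joint passes its speed limit or range.

ROBOT

A 6-joint arm with a two-finger parallel gripper is mounted at the origin on the work surface; the furniture and walls round the work are solid. World frame = base frame: x ahead of the robot, y to its left, z up, the work surface at z = 0. Lengths are in mm, angles in rad, forces in N, time in s.
With the tool pointing down it reaches from about 350 to 875 mm from the base axis. Payload 4.2 kg.
Tool frame: the origin (TCP) lies at the very end of the fingers, on their centre line; the grasp point (between the pads) lies 19 mm behind it; z points along the fingers, y is the line along which they close (so a half turn about z gives the same grasp; the last joint's range is limited). The gripper opens to 85 mm and grips with 20 to 120 N. Pads are 22 mm wide; open, the fingers measure 114 mm over their backs; the gripper's body (76 mm by 85 mm) begins 54 mm behind the grasp point. The pads swing forward as they close: fully open they stand 13 mm farther back than shut.
Start: joints at [0.259, 0.385, 0.008, 0, -1.194, -0.259], TCP at [624.979, 0.025, 231.312] pointing down, gripper open.
Joint ranges: [-3.14, 3.14], [-1.21, 2.06], [-1.07, 1.41], [-3.16, 2.05], [-2.99, -0.16], [-3.1, 3.1]. Speed limits (rad/s): [2.79, 2.79, 3.14, 3.14, 3.14, 3.14].

INTERFACE

Orientations are given as a unit quaternion [x, y, z, w].
In Python, from bench import arm, optics gives the robot as it stands. The module is installed in compiled form; this text tells all that it offers.
- The arm moves only by the tool step_arm, never from a script. Its argument "motion" is a list of rows, each an object with "dr": the turn, a rotation vector about the tool's x, y, z in units of 8 degrees (1.0 is 8 degrees), a list of three; "slide": the shift along the tool's x, y, z in mm, a list of three; "jaw": the finger opening in mm, from 0 to 85.4. A call has exactly 8 rows; each row is the pose to reach, as a shift and turn from the pose commanded when the call began, along the tool's axes at that moment; what a row does not reach only later rows make up. A row lasts 1/8 s, in which the tool goes at most 62.5 mm and 10.7 degrees, less where a joint would pass 70% of its speed; a pose out of reach is approached as far as the arm can. A call with a gripper value outside its range is refused whole. The fingers move at their own pace and stop on an object; the grip force is fixed at half the most. Time passes only in rows, so rows that repeat a pose let the fingers close, or fill a call up. It gives the time, the measured TCP pose, the force, the opening and the grip force at its end, in the units of the state.
- arm.read_state(): the state, without advancing time (a new reading comes with each control period).
- optics.get_image(name): name is "scene" or "side" or "wrist"; returns the picture (480x640x3 uint8, blue, green, red); there is no depth.
- optics.camera_info(name): a dict with "camera_matrix" (3x3 intrinsics, pixels), "view" (4x4, takes a point from world to camera coordinates); the wrist camera has in their place "T_tool_cam" (4x4, takes a point from camera to tool coordinates, whose origin is the TCP and whose axes are the flange's). Camera axes: x right, y up, looking along -z (the intrinsics and any distortion apply to the point x, -y, -z); pixel columns grow to the right and rows downward; lengths in mm; the calibration is good to about 2 mm. A picture is of the moment at which its call begins: read the wrist's pose just before it. camera_info takes no time and is no camera call.
- arm.job_done(): hands the job in; it is judged then, once.
The state is a dict: "clock": time; "joints": joint angles; "joint_vel": joint speeds; "joint_efforts": joint torques, N m; "position": TCP position; "ee_rot": TCP orientation; "contact_force": force on the tool from outside, world axes, zero at the start; "wrist_torque": the same for the moment, N m; "gripper_width": finger opening in mm; "grasp_force": force on a finger pad.
Only numpy, scipy, OpenCV 4.12 (cv2) and the standard library are available. Lean on these libraries where they do the work, as an engineer would, in place of code of your own. Each camera call takes 0.05 s, during which the arm holds its last target. There are 200 camera calls.

## Working session

There is one attempt and no reset: what is moved stays moved. The work goes in short steps, Python scripts to look and compute and a tool call to move; the robot and the scene stay as the last step left them, time stands still between calls to the robot, and variables do not carry over. Pictures are saved under pics/ and viewed, at most 10 in all, crops included, and the job is handed in when it is done.

Besides the shell and the picture viewer there is one more tool, called after "Call:" in YAML: its name, and indented under it one key for each argument. step_arm: Moves the arm, as the interface text tells. Its arguments: {"type":"object","properties":{"motion":{"type":"array","items":{"type":"object","properties":{"dr":{"type":"array","items":{"type":"number"}},"slide":{"type":"array","items":{"type":"number"}},"jaw":{"type":"number"}}}}},"required":["motion"]}

```bash
mkdir -p pics; cat > h.py <<'E'
import numpy as np, cv2
from bench import arm, optics
from scipy.spatial.transform import Rotation as R
def grab(n,f):
    s=arm.read_state(); im=optics.get_image(n); cv2.imwrite(f,im); return s,im
def cam(n,s=None):
    c=optics.camera_info(n); K=np.array(c["camera_matrix"])
    if n=="wrist":
        T=np.eye(4);T[:3,:3]=R.from_quat(s["ee_rot"]).as_matrix();T[:3,3]=s["position"]
        V=np.linalg.inv(T@np.array(c["T_tool_cam"]))
    else: V=np.array(c["view"])
    return K,V
def ray(K,V,u,v):
    d=np.linalg.inv(K)@[u,v,1]; d=np.array([d[0],-d[1],-d[2]])
    W=np.linalg.inv(V); return W[:3,3],W[:3,:3]@d
def onz(K,V,u,v,z):
    o,d=ray(K,V,u,v); return o+d*(z-o[2])/d[2]
def proj(K,V,p):
    q=V[:3,:3]@np.array(p,float)+V[:3,3]; q=K@[q[0],-q[1],-q[2]]; return q[:2]/q[2]
E
python3 - <<'E'
from h import *
for n in("scene","side"):
    s,im=grab(n,f"pics/{n}0.png"); print(optics.camera_info(n))
print(optics.camera_info("wrist")); s,_=grab("wrist","pics/wrist0.png");print(s)
E
```

```text
{'camera_matrix': array([[521.37627006,   0.        , 327.50386192],
       [  0.        , 521.37627006, 239.29913311],
       [  0.        ,   0.        ,   1.        ]]), 'view': array([[-8.38283574e-01, -5.45220870e-01, -3.85390112e-03,
         5.04866707e+02],
       [ 3.26581587e-01, -5.07758087e-01,  7.97198967e-01,
        -1.98396922e+02],
       [-4.36606364e-01,  6.67020186e-01,  6.03704360e-01,
        -1.07795504e+03],
       [ 0.00000000e+00,  0.00000000e+00,  0.00000000e+00,
         1.00000000e+00]])}
{'camera_matrix': array([[495.76593887,   0.        , 319.77346035],
       [  0.        , 495.76593887, 247.58234696],
       [  0.        ,   0.        ,   1.        ]]), 'view': array([[-9.67228635e-01,  2.53869874e-01,  4.34214130e-03,
         5.05003241e+02],
       [-9.93213381e-02, -3.94036166e-01,  9.13712631e-01,
        -2.20460492e+00],
       [ 2.33675071e-01,  8.83337754e-01,  4.06337759e-01,
        -1.43442496e+03],
       [ 0.00000000e+00,  0.00000000e+00,  0.00000000e+00,
         1.00000000e+00]])}
{'camera_matrix': array([[424.31769665,   0.        , 
[... 512 characters left out ...]
609844e-01,  3.85502471e-01,  6.80254328e-03, -4.21854345e-04,
       -1.19400964e+00, -2.58571429e-01]), 'joint_vel': array([-0.00197062, -0.00269237,  0.00181257,  0.00215077,  0.00111589,
       -0.00063756]), 'joint_efforts': array([-2.41840362e-04, -3.93318665e+01,  1.88929778e+01,  4.19793829e+00,
       -2.58899068e-03, -3.31562532e-06]), 'position': array([6.24496241e+02, 2.43139056e-02, 2.30334830e+02]), 'ee_rot': array([-7.07065015e-01,  7.07147870e-01,  6.50439684e-04, -7.28344182e-04]), 'contact_force': array([ 0.19261961,  0.22843347, -0.31913739]), 'wrist_torque': array([-1.34720908e-02, -4.98108114e-06, -8.22181423e-02]), 'grasp_force': 0.0, 'gripper_width': 85.25721577259327}
```

View images.

View pics/scene0.png

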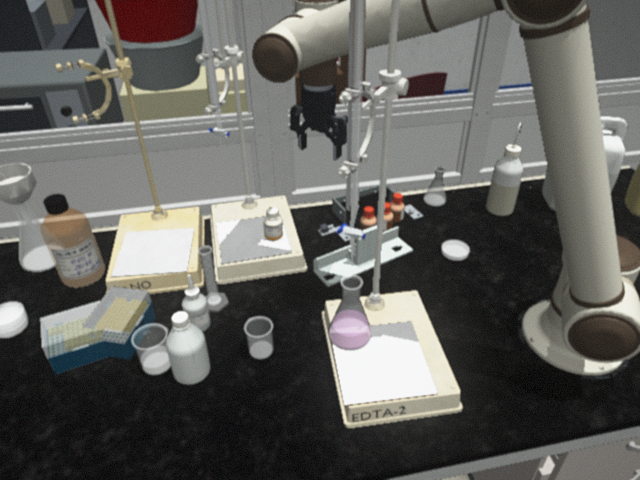

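View pics/side0.png

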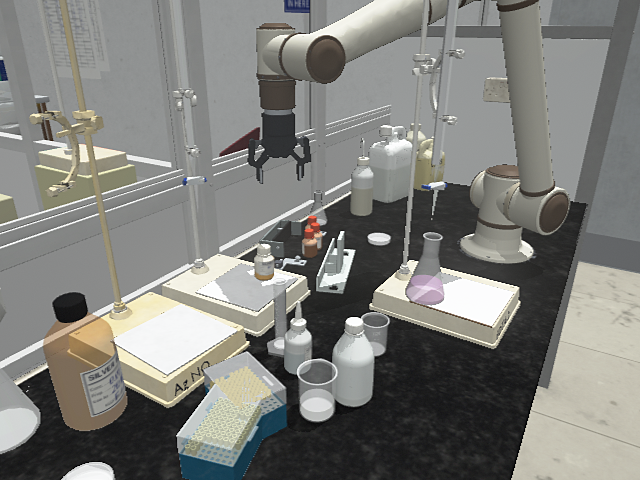

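```bash
python3 - <<'E'
from h import *
K,V=cam("scene");K2,V2=cam("side")
for n,u,v,z in[("rod",376,303,25),("barL",318,276,0),("barR",410,246,0),("cap1",368,210,75),("cap2",387,209,75),("cap3",398,198,75),("flaskbase",434,203,0),("graddish",455,250,0),("burette top of scene rod",385,190,300)]:
    print(n,onz(K,V,u,v,z).round())
for n,u,v,z in[("rod",404,275,25),("cap1",309,233,75),("cap2",315,227,75),("cap3",312,218,75),("flask",318,225,0)]:
    print("side",n,onz(K2,V2,u,v,z).round())
print("base",proj(K,V,[0,0,0]),"cam",np.linalg.inv(V)[:3,3],np.linalg.inv(V2)[:3,3])
im=cv2.imread("pics/scene0.png"); c=cv2.resize(im[165:315,290:490],(800,600),interpolation=cv2.INTER_CUBIC); cv2.imwrite("pics/c1.png",c)
E
```

```text
rod [374. 159.  25.]
barL [545. 130.   0.]
barR [413. -92.   0.]
cap1 [530. -77.  75.]
cap2 [ 492. -107.   75.]
cap3 [ 492. -169.   75.]
flaskbase [ 443. -308.    0.]
graddish [ 311. -138.    0.]
burette top of scene rod [380. 145. 300.]
side rod [344. 137.  25.]
side cap1 [535. -66.  75.]
side cap2 [ 509. -105.   75.]
side cap3 [ 500. -176.   75.]
side flask [ 448. -303.    0.]
base [571.69356512 335.25809584] cam [ 17.3722201  893.54399328 810.87368432] [ 823.42398548 1138.00792038  582.68260401]
```

View pics/c1.png

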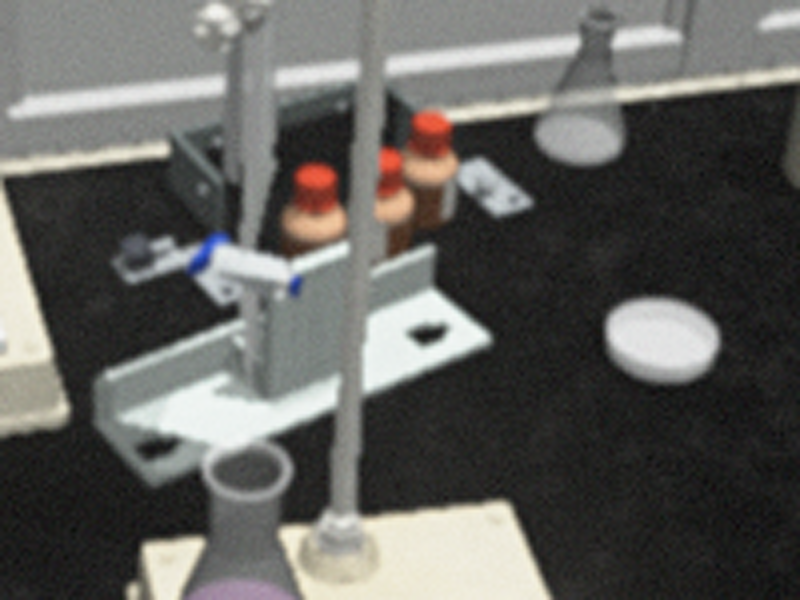

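View pics/wrist0.png

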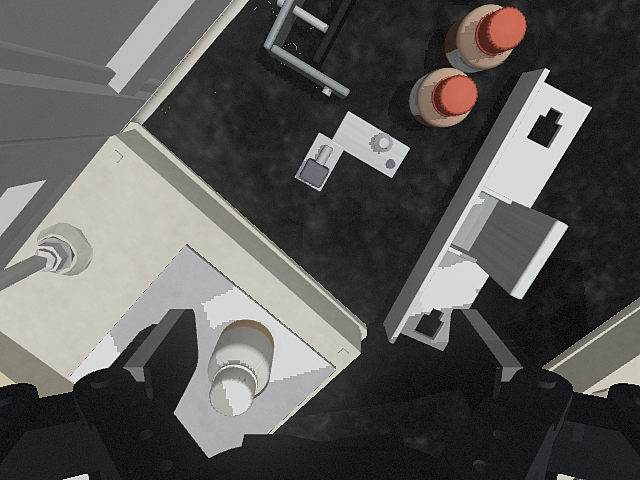

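```bash
python3 - <<'E'
from h import *
s=arm.read_state();K,V=cam("wrist",s)
for n,u,v,z in[("screwL head",381,143,15),("pinblock",314,174,20),("holeL",431,325,5),("holeR",546,127,5),("tabtop a",561,225,99),("tabtop b",519,292,99),("face top L",391,333,37),("face top R",542,72,37),("capA",502,30,77),("capB",455,96,77),("wall L end",346,93,45),("wall L back corner",268,45,45)]:
    print(n,onz(K,V,u,v,z).round(1))
E
```

```text
screwL head [575.8 -50.5  15. ]
pinblock [631.  -25.8  20. ]
holeL [520.3 119.9   5. ]
holeR [436.5 -63.    5. ]
tabtop a [465.6  -1.6  99. ]
tabtop b [487.5  46.3  99. ]
face top L [564.  111.1  37. ]
face top R [ 461.6 -102.8   37. ]
capA [ 510.  -123.8   77. ]
capB [536.5 -84.   77. ]
wall L end [606.8 -87.8  45. ]
wall L back corner [ 662.7 -120.    45. ]
```

```bash
python3 - <<'E'
from h import *
a=cv2.imread("pics/scene0.png")[0:120,240:440];b=cv2.imread("pics/side0.png")[0:120,250:450]
cv2.imwrite("pics/c2.png",np.vstack([cv2.resize(x,(500,300),interpolation=cv2.INTER_CUBIC) for x in(a,b)]))
K,V=cam("scene");K2,V2=cam("side")
def tri(p,q):
    o,d=ray(K,V,*p);o2,e=ray(K2,V2,*q);A=np.stack([d,-e],1);t=np.linalg.lstsq(A,o2-o,rcond=None)[0]
    x,y=o+d*t[0],o2+e*t[1];return ((x+y)/2).round(),np.linalg.norm(x-y).round()
print("rodfoot",tri((377,295),(404,272)),"wristcap",tri((277,57),(325,60)))
print("upper rod plane crossing",[onz(K,V,385,190,z).round() for z in(150,200,250)])
for z in(0,300,600): print(z,proj(K,V,[365,150,z]).round(),proj(K2,V2,[365,150,z]).round())
E
```

```text
rodfoot (array([365., 175.,  59.]), np.float64(10.0)) wristcap (array([568., 204., 528.]), np.float64(0.0))
upper rod plane crossing [array([486., -75., 150.]), array([451.,  -2., 200.]), array([415.,  71., 250.])]
0 [381. 311.] [397. 287.]
300 [391. 194.] [406. 168.]
600 [405.  22.] [418.  18.]
```

View pics/c2.png

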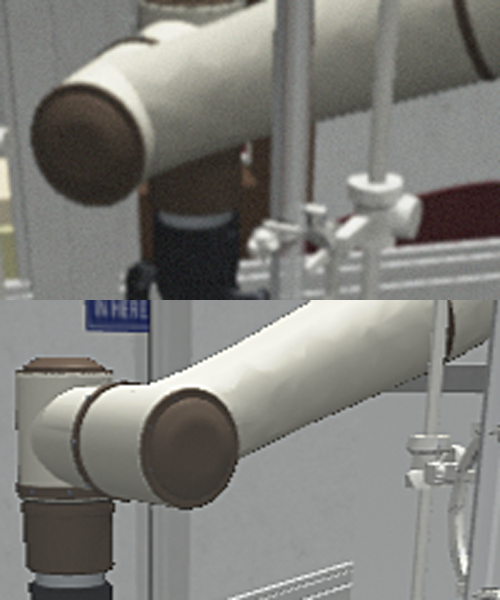

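```bash
python3 - <<'E'
from h import *
from scipy.optimize import least_squares
K,V=cam("scene");K2,V2=cam("side")
# points on a vertical line: (cam,u,v)
ob=[(K,V,378,285),(K,V,382,200),(K,V,393,2),(K2,V2,404,268),(K2,V2,412,170),(K2,V2,426,2)]
def f(p):
    r=[]
    for k,w,u,v in ob:
        o,d=ray(k,w,u,v); n=np.array([d[1],-d[0]])/np.hypot(d[0],d[1]); r.append(n@(p-o[:2]))
    return r
s=least_squares(f,[365,150]);print(s.x,np.round(s.fun))
sw=arm.read_state();k,w=cam("wrist",sw);print("other stand",onz(k,w,60,248,25))
print("TCP check",proj(K,V,sw["position"]),proj(K2,V2,sw["position"]))
print(proj(k,w,[s.x[0],s.x[1],200]))
E
```

```text
[366.19430116 181.93047055] [-4. -0.  4.  0.  0. -0.]
other stand [848.50525978  36.42493595  25.        ]
TCP check [319.0788782  157.82950669] [279.07352434 186.85755581]
[787.64779673 589.42196228]
```

Call:
step_arm:
  motion:
    - {"dr":[0,0,0.5],"slide":[25,18,0],"jaw":85}
    - {"dr":[0,0,1],"slide":[50,36,0],"jaw":85}
    - {"dr":[0,0,1.5],"slide":[80,55,0],"jaw":85}
    - {"dr":[0,0,2],"slide":[110,75,0],"jaw":85}
    - {"dr":[0,0,2.5],"slide":[135,95,0],"jaw":85}
    - {"dr":[0,0,3.08],"slide":[160,115,0],"jaw":85}
    - {"dr":[0,0,3.08],"slide":[160,115,0],"jaw":85}
    - {"dr":[0,0,3.08],"slide":[160,115,0],"jaw":85}

```text
clock: 1.15
position: [510.2, -159.9, 231.3]
ee_rot: [-0.54, 0.842, -0.0, 0.0]
contact_force: [-0.1, 0.6, -0.7]
gripper_width: 85.0
grasp_force: 0.0
```

```bash
python3 - <<'E'
from h import *
s,_=grab("wrist","pics/w1.png");print(s["position"],s["ee_rot"],s["joints"],s["clock"])
E
```

```text
[ 510.20164803 -159.8630856   231.28774321] [-5.40085618e-01  8.41610069e-01 -2.24634264e-05  1.27852825e-04] [-1.82190454e-04  2.31123187e-01 -2.13635832e-01 -1.11161557e-04
 -1.12579786e+00 -4.29488613e-01] 1.15
```

View pics/w1.png

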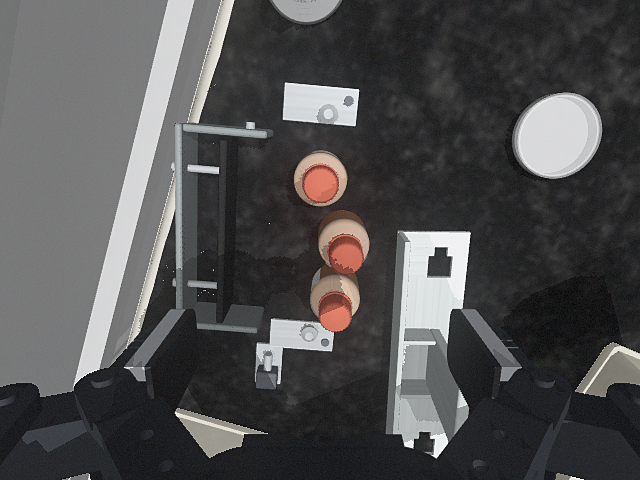

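```bash
cat > m.py <<'E'
from h import *
s=arm.read_state();K,V=cam("wrist",s)
P=lambda u,v,z:onz(K,V,u,v,z)[:2]
sr,sl=P(328,114,15),P(309,333,15); d=sl-sr; L=np.linalg.norm(d); y=d/L; x=np.array([y[1],-y[0]]); c=(sl+sr)/2
print("screws",sr,sl,L,"yaw",np.degrees(np.arctan2(x[1],x[0])),"mid",c)
hr,hl=P(440,264,2),P(425,443,2); print("holes",hr,hl,np.linalg.norm(hl-hr),"yaw",np.degrees(np.arctan2(*(-(hl-hr)*[-1,1])[::-1]))-0)
for n,p in [("capR",P(320,183,77)),("capM",P(346,254,77)),("capL",P(335,312,77)),("wallR end",P(271,132,45)),("wallL end in",P(263,308,45)),("backR",P(178,126,45)),("barhr",hr),("barhl",hl)]:
    print(n,p.round(1),"in screw frame",((p-c)@x).round(1),((p-c)@y).round(1))
E
python3 m.py
```

```text
screws [ 475.39035201 -224.37072073] [572.82057985 -52.73997171] 197.35694390203136 yaw -29.58242910429731 mid [ 524.10546593 -138.55534622]
holes [435.91765016 -60.15146138] [519.56049384 120.87740644] 199.418094176344 yaw -65.20110497097428
capR [ 500.7 -184.3] in screw frame 2.2 -51.3
capM [ 505.1 -129. ] in screw frame -21.3 -1.1
capL [531.4 -89.9] in screw frame -17.6 45.9
wallR end [ 520.1 -230.2] in screw frame 41.8 -81.7
wallL end in [ 590.5 -104.3] in screw frame 40.8 62.6
backR [ 581.3 -263.1] in screw frame 111.2 -80.0
barhr [435.9 -60.2] in screw frame -115.4 24.6
barhl [519.6 120.9] in screw frame -132.0 223.4
```

Call:
step_arm:
  motion:
    - {"dr":[0,-0.7,0],"slide":[-10,10,0],"jaw":85}
    - {"dr":[0,-1.4,0],"slide":[-30,25,5],"jaw":85}
    - {"dr":[0,-2,0],"slide":[-60,45,15],"jaw":85}
    - {"dr":[0,-2,0],"slide":[-90,65,30],"jaw":85}
    - {"dr":[0,-2,0],"slide":[-120,86,45],"jaw":85}
    - {"dr":[0,-2,0],"slide":[-150.5,108,61],"jaw":85}
    - {"dr":[0,-2,0],"slide":[-150.5,108,61],"jaw":85}
    - {"dr":[0,-2,0],"slide":[-150.5,108,61],"jaw":85}

```text
clock: 2.2
position: [475.2, 22.3, 170.6]
ee_rot: [-0.535, 0.833, 0.075, 0.117]
contact_force: [0.3, 0.3, 0.2]
gripper_width: 85.0
grasp_force: 0.0
```

```bash
python3 - <<'E'
from h import *
s,w=grab("wrist","pics/w2.png");_,b=grab("scene","pics/s2.png");print(s["position"],s["ee_rot"],s["joints"],s["contact_force"])
cv2.imwrite("pics/c3.png",np.hstack([cv2.resize(w,(400,300)),cv2.resize(b,(400,300))]))
E
```

```text
[475.24242771  22.32660036 170.59800041] [-0.53549518  0.83299411  0.07488017  0.11729743] [ 0.23416218  0.14833828 -0.41066791 -0.2906934  -0.85784423 -0.48832088] [0.27905468 0.32828552 0.15098212]
```

View pics/c3.png

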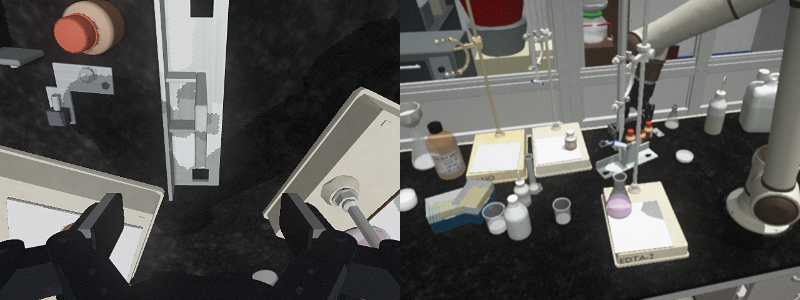

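```bash
python3 - <<'E'
from h import *
s=arm.read_state();K,V=cam("wrist",s);w=cv2.imread("pics/w2.png")
print(onz(K,V,321,278,5),onz(K,V,323,6,5))
M=R.from_quat(s["ee_rot"]).as_matrix();print(M.T@(np.array([474.7,22,65])-s["position"]))
cv2.imwrite("pics/c4.png",w[100:330,220:400].repeat(2,0).repeat(2,1))
E
```

```text
[521.23859174 118.84189975   5.        ] [436.97995462 -60.90155628   5.        ]
[ 29.10442745   0.86059753 101.69989945]
```

View pics/c4.png

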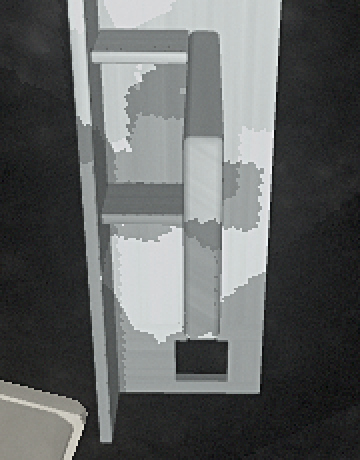

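Call:
step_arm:
  motion:
    - {"dr":[0,0,0],"slide":[10,0,35],"jaw":85}
    - {"dr":[0,0,0],"slide":[20,0.5,70],"jaw":85}
    - {"dr":[0,0,0],"slide":[29,0.5,101.5],"jaw":85}
    - {"dr":[0,0,0],"slide":[29,0.5,101.5],"jaw":85}
    - {"dr":[0,0,0],"slide":[29,0.5,101.5],"jaw":5}
    - {"dr":[0,0,0],"slide":[29,0.5,101.5],"jaw":5}
    - {"dr":[0,0,0],"slide":[29,0.5,101.5],"jaw":5}
    - {"dr":[0,0,0],"slide":[29,0.5,101.5],"jaw":5}

```text
clock: 3.3
position: [474.6, 22.2, 65.4]
ee_rot: [-0.535, 0.833, 0.075, 0.118]
contact_force: [2.0, -3.1, 1.3]
gripper_width: 11.8
grasp_force: 1.6
```

Call:
step_arm:
  motion:
    - {"dr":[0,0,0],"slide":[0,0,0],"jaw":5}
    - {"dr":[0,0,0],"slide":[0,0,0],"jaw":5}
    - {"dr":[0,0,0],"slide":[0,0,0],"jaw":5}
    - {"dr":[0,0,0],"slide":[0,0,0],"jaw":5}
    - {"dr":[0,0,0],"slide":[0,0,0],"jaw":5}
    - {"dr":[0,0,0],"slide":[0,0,0],"jaw":5}
    - {"dr":[0,0,0],"slide":[0,0,0],"jaw":5}
    - {"dr":[0,0,0],"slide":[0,0,0],"jaw":5}

```text
clock: 4.3
position: [474.9, 22.1, 65.3]
ee_rot: [-0.535, 0.833, 0.075, 0.118]
contact_force: [0.6, -0.8, 5.9]
gripper_width: 9.2
grasp_force: 63.0
```

```bash
python3 - <<'E'
from h import *
s=arm.read_state();print(s)
M=R.from_quat(s["ee_rot"]).as_matrix();print(M)
E
```

```text
{'clock': 4.3, 'joints': array([ 0.22193115,  0.3081305 , -0.50397938, -0.38577108, -0.62049518,
       -0.35180273]), 'joint_vel': array([ 0.00070809,  0.00132642, -0.00046632, -0.0002428 , -0.00010008,
        0.0012509 ]), 'joint_efforts': array([  0.59911   , -27.09137857,  11.31478876,   1.99094318,
        -0.04235236,   0.03364075]), 'position': array([474.88215243,  22.14595931,  65.30028896]), 'ee_rot': array([-0.53481208,  0.8333731 ,  0.07471568,  0.11782563]), 'contact_force': array([ 0.6097471 , -0.84576773,  5.8757726 ]), 'wrist_torque': array([-0.43028768,  0.00417787, -0.07851655]), 'grasp_force': 63.0295193195343, 'gripper_width': 9.1914613140964}
[[-0.40018631 -0.90900285  0.11646773]
 [-0.87378917  0.4167872   0.25056121]
 [-0.27630312 -0.00149708 -0.96106938]]
```

Call:
step_arm:
  motion:
    - {"dr":[0,0,0],"slide":[-3.3,0,-11.5],"jaw":5}
    - {"dr":[0,0,0],"slide":[-6.6,0,-23],"jaw":5}
    - {"dr":[0,0,0],"slide":[12,-2,-29],"jaw":5}
    - {"dr":[0.04,0,0.15],"slide":[37,-4,-36],"jaw":5}
    - {"dr":[0.08,0,0.3],"slide":[62,-7,-43],"jaw":5}
    - {"dr":[0.13,0,0.45],"slide":[87,-9.5,-50],"jaw":5}
    - {"dr":[0.173,0,0.6],"slide":[112.3,-12,-57.2],"jaw":5}
    - {"dr":[0.173,0,0.6],"slide":[112.3,-12,-57.2],"jaw":5}

```text
clock: 5.3
position: [432.3, -96.2, 88.8]
ee_rot: [-0.497, 0.857, 0.07, 0.12]
contact_force: [0.8, -0.2, -4.6]
gripper_width: 8.7
grasp_force: 61.5
```

```bash
python3 - <<'E'
from h import *
s,w=grab("wrist","pics/w3.png");print(s["position"],s["joints"],s["contact_force"],s["gripper_width"])
print(R.from_quat(s["ee_rot"]).as_matrix())
E
```

```text
[432.26161508 -96.2441606   88.77171399] [-0.04867625  0.2418094  -0.51919755 -0.38248829 -0.71868915 -0.193231  ] [ 0.83022475 -0.2051579  -4.64390725] 8.744565879170528
[[-0.47779846 -0.8679415   0.13559564]
 [-0.8342674   0.49666481  0.23942008]
 [-0.27514821  0.00127152 -0.96140098]]
```

View pics/w3.png

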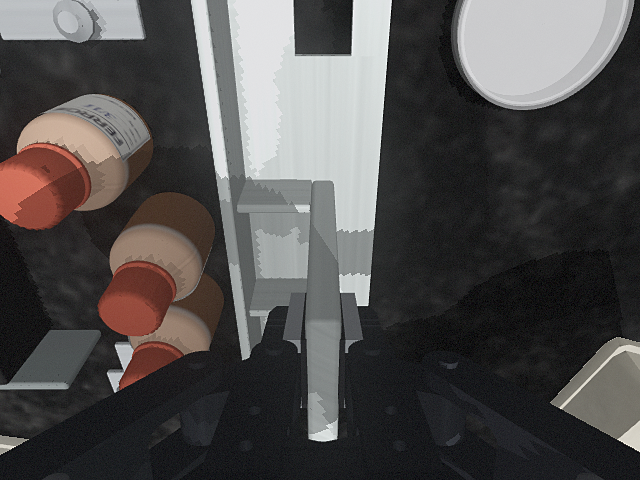

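```bash
python3 - <<'E'
from h import *
s=arm.read_state();K,V=cam("wrist",s);M=R.from_quat(s["ee_rot"]).as_matrix();p=np.array(s["position"])
bx=-M[:2,1]/np.linalg.norm(M[:2,1]);by=np.array([-bx[1],bx[0]]);print("baryaw",np.degrees(np.arctan2(bx[1],bx[0])))
f=lambda u,v,z:(lambda q:((q@bx).round(1),(q@by).round(1)))(onz(K,V,u,v,z)[:2]-p[:2])
print("screwR",f(73,20,16),onz(K,V,73,20,16));print("hole edge top L/R",f(295,54,28.5),f(351,54,28.5))
print("plate edge",f(370,300,28.5),f(390,10,28.5)); print("facetop",f(192,5,60.5),f(237,300,60.5))
print("wall L bottom corner?",f(65,387,45),f(0,387,45))
for u,v in((42,185),(137,300)):print("cap",f(u,v,70))
print("known screw sr,sl in bar frame",[(((np.array(q)-p[:2])@bx).round(1),((np.array(q)-p[:2])@by).round(1)) for q in([475.4,-224.4],[574.5,-51.6])])
E
```

```text
baryaw -29.720985510676872
screwR (np.float64(99.2), np.float64(-91.1)) [ 473.83405059 -223.89900841   16.        ]
hole edge top L/R (np.float64(10.4), np.float64(-80.3)) (np.float64(-11.3), np.float64(-80.3))
plate edge (np.float64(-26.0), np.float64(42.9)) (np.float64(-25.2), np.float64(-95.3))
facetop (np.float64(39.0), np.float64(-98.6)) (np.float64(37.7), np.float64(16.0))
wall L bottom corner? (np.float64(146.6), np.float64(92.8)) (np.float64(183.5), np.float64(92.7))
cap (np.float64(97.9), np.float64(-44.0))
cap (np.float64(76.7), np.float64(8.0))
known screw sr,sl in bar frame [(np.float64(100.8), np.float64(-90.8)), (np.float64(101.2), np.float64(108.4))]
```

Call:
step_arm:
  motion:
    - {"dr":[0,0,0],"slide":[0,-7,0],"jaw":5}
    - {"dr":[0,0,0],"slide":[0,-14,0],"jaw":5}
    - {"dr":[0,0,0],"slide":[0,-20,0],"jaw":5}
    - {"dr":[0,0,0],"slide":[0,-25,0],"jaw":5}
    - {"dr":[0,0,0],"slide":[0,-30,0],"jaw":5}
    - {"dr":[0,0,0],"slide":[0,-35,0],"jaw":5}
    - {"dr":[0,0,0],"slide":[0,-40,0],"jaw":5}
    - {"dr":[0,0,0],"slide":[0,-45,0],"jaw":5}

```text
clock: 6.35
position: [472.4, -117.6, 88.6]
ee_rot: [-0.498, 0.856, 0.07, 0.12]
contact_force: [-3.3, 1.5, -2.7]
gripper_width: 9.2
grasp_force: 61.7
```

Call:
step_arm:
  motion:
    - {"dr":[0,0,0],"slide":[0,-4,0],"jaw":5}
    - {"dr":[0,0,0],"slide":[0,-8,0],"jaw":5}
    - {"dr":[0,0,0],"slide":[0,-12,0],"jaw":5}
    - {"dr":[0,0,0],"slide":[0,-16,0],"jaw":5}
    - {"dr":[0,0,0],"slide":[0,-20,0],"jaw":5}
    - {"dr":[0,0,0],"slide":[0,-24,0],"jaw":5}
    - {"dr":[0,0,0],"slide":[0,-28,0],"jaw":5}
    - {"dr":[0,0,0],"slide":[0,-32,0],"jaw":5}

```text
clock: 7.35
position: [500.6, -133.5, 88.8]
ee_rot: [-0.498, 0.856, 0.07, 0.12]
contact_force: [-2.0, 1.1, -3.5]
gripper_width: 9.0
grasp_force: 61.7
```

```bash
python3 - <<'E'
from h import *
s,w=grab("wrist","pics/w4.png");print(s["position"],s["contact_force"],s["gripper_width"])
print(R.from_quat(s["ee_rot"]).as_matrix())
E
```

```text
[ 500.63462612 -133.52519889   88.77627262] [-1.98507205  1.13558259 -3.46923306] 8.995310535522405
[[-4.75301978e-01 -8.69188063e-01  1.36382334e-01]
 [-8.35535940e-01  4.94481647e-01  2.39515331e-01]
 [-2.75622428e-01 -1.10231114e-04 -9.61265970e-01]]
```

View pics/w4.png

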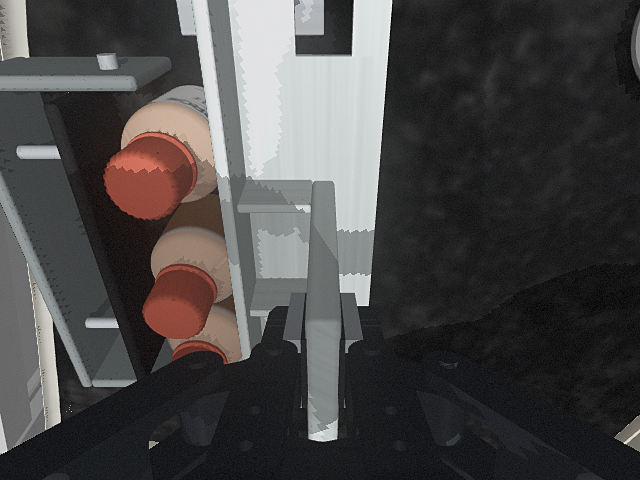

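Call:
step_arm:
  motion:
    - {"dr":[0,0,0],"slide":[0,-4,0],"jaw":5}
    - {"dr":[0,0,0],"slide":[0,-8,0],"jaw":5}
    - {"dr":[0,0,0],"slide":[0,-12,0],"jaw":5}
    - {"dr":[0,0,0],"slide":[0,-15,0],"jaw":5}
    - {"dr":[0,0,0],"slide":[0,-18,0],"jaw":5}
    - {"dr":[0,0,0],"slide":[0,-20,0],"jaw":5}
    - {"dr":[0,0,0],"slide":[0,-22,0],"jaw":5}
    - {"dr":[0,0,0],"slide":[0,-22.3,0],"jaw":5}

```text
clock: 8.4
position: [517.3, -143.2, 88.4]
ee_rot: [-0.498, 0.856, 0.073, 0.118]
contact_force: [-7.4, 4.4, 0.7]
gripper_width: 9.2
grasp_force: 62.4
```

```bash
python3 - <<'E'
from h import *
s,w=grab("wrist","pics/w5.png");print(s["position"],s["contact_force"],s["gripper_width"])
K,V=cam("wrist",s);M=R.from_quat(s["ee_rot"]).as_matrix();p=np.array(s["position"])
bx=-M[:2,1]/np.linalg.norm(M[:2,1]);by=np.array([-bx[1],bx[0]]);print(np.degrees(np.arctan2(bx[1],bx[0])))
for q in([474.6,-224.2],[574.5,-51.6]):d=np.array(q)-p[:2];print("screw rel",d@bx,d@by)
g=cv2.cvtColor(w,cv2.COLOR_BGR2GRAY)[0:60:5,284:362:4];print(g)
hsv=cv2.cvtColor(w,cv2.COLOR_BGR2HSV);m=((hsv[...,0]<8)&(hsv[...,1]>140)&(hsv[...,2]>100)).astype(np.uint8)
n,l,st,c=cv2.connectedComponentsWithStats(m)
for i in range(1,n):
    if st[i,4]>300:
        q=onz(K,V,*c[i],70)[:2]-np.array([524.6,-137.9]);a=np.radians(-30);X=np.array([np.cos(a),np.sin(a)]);print("cap",c[i],st[i,4],q@X,q@[-X[1],X[0]])
E
```

```text
[ 517.3013624  -143.23959145   88.42375312] [-7.42074718  4.35455824  0.71557562] 9.180219535792734
-29.530208823703358
screw rel 2.7496765408479726 -91.49007259141406
screw rel 4.6007627799736595 107.92743787277591
[[226 227 240 128 117 180 165 164 165 168 143 126 121 120 124 120 121 106
  228 225]
 [226 228 236 157 179 162 167 167 164 167 171 136 119 120 116 118 115 101
  226 222]
 [228 227 232 149 170 172 185 183 179 162 163 164 101 191 116 115 116  90
  226 223]
 [228 227 234 143 162 183 184 182 178 180 158 163 183 192 117 119 117  96
  226 222]
 [226 227 231 141 139 182 184 183 178 180 152 159 180 190 118 119 118 135
  226 222]
 [227 227 232 136 134 163 182 182 176 136 149 150 177 180 118 118 119 135
  227 222]
 [228 228 222 121 136 135 134 127 133 140 147 182 177 108 122 117 118 177
  225 222]
 [228 228 221 114 116 138 134 129 135 147 162 159 156 159 112 112 113 219
  223 221]
 [214 217 218  54  65  59  56  55  61  57  55  53  54  50  47  40  43 223
  223 221]
 [218 219 219  58  66  66  69  70  58  55  55  59  52  48  48  40  40 250
  221 221]
 [214 217 217  55  68  67  67  66  61  56  52  53  56  50  50  47  39 248
  224 219]
 [214 214 213 112 121 123 123 123 114 118 144 144 144 142 143 143 147 241
  220 219]]
cap [143.01699029 179.65533981] 4120 58.43457759140453 -54.038350813110114
cap [190.77744807 275.27299703] 337 48.3659223588329 -13.068569711116105
cap [175.72804835 309.80981159] 2813 57.447473318451095 4.906702292810636
```

```bash
python3 - <<'E'
from h import *
w=cv2.imread("pics/w5.png");g=cv2.cvtColor(w,cv2.COLOR_BGR2GRAY)[0:46:2,292:356:2]
for r in g: print(''.join(' .:-=+*#%@'[min(9,int(v)//24)] for v in r))
E
```

```text
@=++=##*******##++++++++++++++=@
@=+==+**********#=+=++++=++++==@
@=*=+***********##==+=+=+=+=+==@
@=*###**********###============@
@+**##*######******#===========@
@+**#*########*****#==#=======-@
@=****#########****#####======-@
@=****#########*****###==+++==-@
@=+**##########*****##==++=====@
@=+++##########*****##========-@
@=+++*#########*****###=======+@
@=+++*#########*****###=+=++==+@
@=++++########*****#####======+@
@++++++######*++***####=======+@
@+++++++*###+++****###========#@
@++++++++++++++***####=+++=+==#@
@#++++++++++++++*%####%=+++=+=#@
@#+++++++++++++*=######==+====#@
@#:::-=*+++++*-::...:::.......@@
@#:::::::+*-..:::.:::::.......@@
@%:::::::::::::::::::.:.......@@
@%:::::::::::::::::::.........@@
@%::::::::::::::::::::........@@
```

```bash
python3 - <<'E'
from h import *
s=arm.read_state();K,V=cam("wrist",s);M=R.from_quat(s["ee_rot"]).as_matrix();p=np.array(s["position"])
bx=-M[:2,1]/np.linalg.norm(M[:2,1]);by=np.array([-bx[1],bx[0]])
f=lambda u,v,z:(lambda q:((q@bx).round(1),(q@by).round(1)))(onz(K,V,u,v,z)[:2]-p[:2])
print("head",f(316,19,13),"right edge",f(336,20,13),"bottom",f(311,38,13),"hole edge",f(294,40,28),f(352,40,28),f(323,54,28),s["contact_force"],s["clock"])
print((M.T@[.866,-.5,0]).round(3),(M.T@[.5,.866,0]).round(3),(M.T@[0,0,-1]).round(3))
E
```

```text
head (np.float64(1.9), np.float64(-91.2)) right edge (np.float64(-6.2), np.float64(-90.9)) bottom (np.float64(4.0), np.float64(-84.3)) hole edge (np.float64(10.3), np.float64(-85.3)) (np.float64(-11.9), np.float64(-85.2)) (np.float64(-0.8), np.float64(-80.3)) [-6.49289015  3.69425716  0.66936867] 8.45
[ 0.006 -1.    -0.008] [-0.961 -0.008  0.275] [ 0.275 -0.006  0.961]
```

Call:
step_arm:
  motion:
    - {"dr":[0,0,0.01],"slide":[0.3,-1,-0.1],"jaw":5}
    - {"dr":[0.01,0,0.03],"slide":[0.6,-2,-0.2],"jaw":5}
    - {"dr":[0.014,0,0.048],"slide":[0.9,-3,-0.3],"jaw":5}
    - {"dr":[0.014,0,0.048],"slide":[0.9,-3.7,-0.3],"jaw":5}
    - {"dr":[0.014,0,0.048],"slide":[0.9,-3.7,-0.3],"jaw":5}
    - {"dr":[0.014,0,0.048],"slide":[0.9,-3.7,-0.3],"jaw":5}
    - {"dr":[0.014,0,0.048],"slide":[0.9,-3.7,-0.3],"jaw":5}
    - {"dr":[0.014,0,0.048],"slide":[0.9,-3.7,-0.3],"jaw":5}

```text
clock: 9.45
position: [519.1, -145.2, 88.4]
ee_rot: [-0.496, 0.857, 0.073, 0.118]
contact_force: [-8.3, 5.2, 2.2]
gripper_width: 9.1
grasp_force: 62.5
```

```bash
cat > n.py <<'E'
from h import *
import sys
s,w=grab("wrist",sys.argv[1]);print(s["clock"],s["position"],s["contact_force"],s["wrist_torque"],s["gripper_width"])
K,V=cam("wrist",s);M=R.from_quat(s["ee_rot"]).as_matrix();p=np.array(s["position"])
bx=-M[:2,1]/np.linalg.norm(M[:2,1]);by=np.array([-bx[1],bx[0]]);print("yaw",np.degrees(np.arctan2(bx[1],bx[0])),"tilt y",M[2])
for q in([474.6,-224.2],[574.5,-51.6]):d=np.array(q)-p[:2];print("screw rel",d@bx,d@by)
g=cv2.cvtColor(w,cv2.COLOR_BGR2GRAY)[0:60:2,288:360:2]
for r in g: print(''.join(' .:-=+*#%@'[min(9,int(v)//24)] for v in r))
E
python3 n.py pics/w6.png
```

```text
9.45 [ 519.09583297 -145.17722172   88.40023671] [-8.29117634  5.22747367  2.2453247 ] [1.68332007 2.79629169 1.29763615] 9.06818648714144
yaw -29.86522894170053 tilt y [-0.27517335  0.00851044 -0.96135696]
screw rel 0.763558959762451 -90.68569686614396
screw rel 1.4485853105715234 108.73922820316298
@@%++##%%**********+=+=+++++=++++@@@
@@%++%#%**********##=++++=+++=+=+@@@
@@%++=%#**********###==++=++++=++@@@
@@@+++%******#******##=++=++++==+@@@
@@@=+=#*************###=+===+===#@@@
@@@=%+******#####***####========#@@@
@@@##+*****#######*****#========#@@@
@@@##*****#########*****#=======#@@@
@@@*=*****#########*****#==+=+==%@@@
@@@*=+****#########*****#%=+==+=@@@@
@@@*=++***##########****==++=+==%@@@
@@@*=++++*#########*****=====+==%@@@
@@@=++++++#########*-***==++====%@@@
@@@=++++++#########+****#=======@@@@
@@@*+++++++%######+****##====+==@@@@
@@@+=+++++++####*++****##%====+=@@@@
@@@=#+++++++++++++++**##==+=====@@@@
@@@+#=++++++++++++++*%##=+++++==@@@@
@@@-#%+++++++++++++*+###==+=+===@@@@
@@@+---:--*++++++**=:..:...:....@@@@
@%@*:::::::::=+*:.:::.:::.......@@@@
@@@*::::::::::::::::::::.:......@@@@
@@@#::::::::::::::::::::........@@@@
@@@#:::::::::::::::::::.:.:..:.:@@@@
@@@#:::::::::::::::::::::......:@@@@
%@@#::::::::::::::::::::.......:@@@@
%%@%::::::::::::::::::::.:.:....@@@@
%%%%:::::::::::::.:.::.........:@@@@
%%@%+=++++==++++++++=++++==+++==@@@@
@%%@@@@@@@@@@@@@@@@@@@@@@@@@@@@@@@@@
```

Call:
step_arm:
  motion:
    - {"dr":[0,0,0],"slide":[0,-1,0],"jaw":5}
    - {"dr":[0,0,0],"slide":[0,-2,0],"jaw":5}
    - {"dr":[0,0,0],"slide":[0,-3.2,0],"jaw":5}
    - {"dr":[0,0,0],"slide":[0,-3.2,0],"jaw":5}
    - {"dr":[0,0,0],"slide":[0.3,-3.2,1],"jaw":5}
    - {"dr":[0,0,0],"slide":[0.5,-3.2,2],"jaw":5}
    - {"dr":[0,0,0],"slide":[0.8,-3.2,3],"jaw":5}
    - {"dr":[0,0,0],"slide":[0.8,-3.2,3],"jaw":5}

```text
clock: 10.5
position: [520.8, -146.4, 85.1]
ee_rot: [-0.496, 0.857, 0.074, 0.117]
contact_force: [-8.7, 6.3, 3.8]
gripper_width: 9.3
grasp_force: 62.7
```

```bash
python3 n.py pics/w7.png
```

```text
10.5 [ 520.8281865  -146.35958485   85.12595739] [-8.71870796  6.34725488  3.8105072 ] [1.97047675 3.16638475 1.47017347] 9.317546607912407
yaw -29.828691953149896 tilt y [-0.27481877  0.01099617 -0.96143316]
screw rel -1.385233265768897 -90.52213312667587
screw rel -0.5730356330305312 108.90231455967317
@@#+++*%#####********+==+++++++=+@@@
@@#++++%###*********##*++++++++=#@@@
@@@++==###***********##==+==+++=#@@@
@@@==%####***********####====++=#@@@
@@%=####=*******#******##*======#@@@
@@@####=********##***#*###======@@@@
@@@####=******######****##======@@@@
@@@#####*****########*****======%@@@
@@@####+****##########***#+=====@@@@
@@@*##=**+**##########****#==++=%@@@
@@@*##=***++##########****#==+==@@@@
@@@*###+++++##########*****=+=+=@@@@
@@@*##=+++++##########****+=+++=@@@@
@@@+#=++++++*#########****======@@@@
@@@+##+++++++########+****======@@@@
@@@+##=+++++++######++****==+===@@@@
@@@+###=+++++++*##*+++***#===+==@@@@
@@@=###=++++++++++++++**#%=++++=@@@@
@@@=####++++++++++++++*+==+++++=@@@@
@@@=##*#===++++++++++++#========@@@@
@@@=:::.::::-=*++++*+:..........@@@@
@@@*:::::::::::.+-.:::::.:.....:@@@@
@@@+::::::::::::::::::::.:.....:@@@@
@@@*:::::::::::::::::::::......:@@@@
@@@#::::::::::::::::::::..:....:@@@@
@@@#:::::::::::::::::::.:::::..:@@@@
%%%#::::::::::::::::::::..:....-@@@@
%%%%::::::::::::::::::.:.......:@@@@
%%@%+++++=+++++++++++++++++++===@@@@
@%%@@@@@@@@@@@@@@@@@@@@@@@@@@@@@@@@@
```

```bash
python3 - <<'E'
from h import *
s=arm.read_state();K,V=cam("wrist",s);M=R.from_quat(s["ee_rot"]).as_matrix();p=np.array(s["position"])
bx=-M[:2,1]/np.linalg.norm(M[:2,1]);by=np.array([-bx[1],bx[0]])
f=lambda u,v,z:(lambda q:((q@bx).round(1),(q@by).round(1)))(onz(K,V,u,v,z)[:2]-p[:2])
for z in(11,13):print(f(302,20,z),f(340,20,z),"bottom",f(321,41.5,z))
print("dome top",f(322,21,17),"hole",f(294,30,25),f(351,30,25),f(323,56,25))
E
```

```text
(np.float64(7.2), np.float64(-91.0)) (np.float64(-8.1), np.float64(-91.0)) bottom (np.float64(-0.5), np.float64(-83.1))
(np.float64(7.1), np.float64(-91.2)) (np.float64(-8.0), np.float64(-91.1)) bottom (np.float64(-0.4), np.float64(-83.4))
dome top (np.float64(-0.8), np.float64(-91.1)) hole (np.float64(9.8), np.float64(-88.7)) (np.float64(-11.7), np.float64(-88.7)) (np.float64(-1.1), np.float64(-79.6))
```

Call:
step_arm:
  motion:
    - {"dr":[0,0,0],"slide":[0.8,-0.5,-0.2],"jaw":5}
    - {"dr":[0,0,0],"slide":[1.1,-0.5,0.8],"jaw":5}
    - {"dr":[0,0,0],"slide":[1.6,-0.5,2.7],"jaw":5}
    - {"dr":[0,0,0],"slide":[2.2,-0.5,4.6],"jaw":5}
    - {"dr":[0,0,0],"slide":[2.7,-0.5,6.5],"jaw":5}
    - {"dr":[0,0,0],"slide":[3.2,-0.5,8.4],"jaw":5}
    - {"dr":[0,0,0],"slide":[3.2,-0.5,8.4],"jaw":5}
    - {"dr":[0,0,0],"slide":[3.2,-0.5,8.4],"jaw":5}

```text
clock: 11.55
position: [521.1, -147.4, 76.0]
ee_rot: [-0.496, 0.857, 0.074, 0.117]
contact_force: [-10.2, 5.2, 2.8]
gripper_width: 9.2
grasp_force: 62.5
```

```bash
python3 n.py pics/w8.png
```

```text
11.55 [ 521.09463218 -147.3514313    76.01986258] [-10.17437162   5.23862491   2.80900347] [1.84222183 2.99853673 1.3911604 ] 9.224788595627512
yaw -29.83906462657014 tilt y [-0.27482558  0.01052897 -0.96143645]
screw rel -2.09347595128958 -89.79460279771989
screw rel -1.317381595908335 109.62998865867881
@@##==+=##############==========#@@@
@@##++#########*****##=+===%=++=#@@@
@@##%%%#####********#*#+=%##=++=%@@@
@@###%#####************#%###%=++%@@@
@@%########**********#*######=+=@@@@
@@%#######*******#****#*#*###%==@@@@
@@%######********#******##*##===@@@@
@@@####==********##*****##*#====@@@@
@@@#####+******######****#*#====@@@@
@@@#####******########******#===@@@@
@@@#####*****##########*****#===@@@@
@@@*##==+****##########*****#%==@@@@
@@@*###++++**##########*****#===@@@@
@@@*###=++**+##########*****+===@@@@
@@@+###=+++++##########*****=+==@@@@
@@@+#=+++++++##########*****==+=@@@@
@@@+##=++++++*########*****#==+=@@@@
@@@+##=+=+++++*#######++***=====@@@@
@@@+###=+++++++*####*++****==+==@@@@
@@@+###==++++++++++++++***#=+===@@@@
@@@=####=+++++++++++++++*###=+==@@@@
@@@=####=++++++++++++++*+###=++=@@@@
@@@======---=+++++++++*-:::::::-@@@@
@@@+:::::::::.:++++*-:.::.:....:@@@@
@@@+:::::::::::::::.:::::......:@@@@
@@@#::::::::::::::::::::::..:..-@@@@
%%%#::::::::::::::::::::::.....:@@@@
%%%#::::::::::::::::::.........-@@@@
%%@#++++++++++=++++++++++++++===@@@@
%%@@@@@@@@@@@@@@@@@@@@@@@@@@@@@@@@@@
```

Call:
step_arm:
  motion:
    - {"dr":[0,0,0],"slide":[0.5,0,1.9],"jaw":5}
    - {"dr":[0,0,0],"slide":[1.1,0,3.8],"jaw":5}
    - {"dr":[0,0,0],"slide":[1.6,0,5.5],"jaw":5}
    - {"dr":[0,0,0],"slide":[1.9,0,6.5],"jaw":5}
    - {"dr":[0,0,0],"slide":[2,0,7],"jaw":5}
    - {"dr":[0,0,0],"slide":[2,0,7],"jaw":5}
    - {"dr":[0,0,0],"slide":[2,0,7],"jaw":5}
    - {"dr":[0,0,0],"slide":[2,0,7],"jaw":5}

```text
clock: 12.6
position: [521.0, -147.3, 69.8]
ee_rot: [-0.496, 0.857, 0.074, 0.118]
contact_force: [-12.1, 7.4, 8.9]
gripper_width: 9.2
grasp_force: 63.4
```

```bash
python3 n.py pics/w9.png|head -5
```

```text
12.6 [ 520.99885336 -147.25502501   69.8061989 ] [-12.06300475   7.35173281   8.94467513] [2.3715545  3.44108102 1.58297099] 9.244463687806853
yaw -29.790861641117484 tilt y [-0.27509393  0.01043106 -0.96136077]
screw rel -2.0380002581285326 -89.82888914013277
screw rel -1.0941301277768898 109.59497881246968
@@####==####################=#%=#@@@
```

Call:
step_arm:
  motion:
    - {"dr":[0,0,0],"slide":[-1.4,0,0.4],"jaw":5}
    - {"dr":[0,0,0],"slide":[-2.9,0,0.8],"jaw":5}
    - {"dr":[0,0,0],"slide":[-4.3,0,1.2],"jaw":5}
    - {"dr":[0,0,0],"slide":[-5.8,0,1.6],"jaw":5}
    - {"dr":[0,0,0],"slide":[-7.2,0,2.1],"jaw":5}
    - {"dr":[0,0,0],"slide":[-8.6,0,2.5],"jaw":5}
    - {"dr":[0,0,0],"slide":[-10,0,2.9],"jaw":5}
    - {"dr":[0,0,0],"slide":[-11.5,0,3.3],"jaw":5}

```text
clock: 13.65
position: [527.9, -140.3, 69.7]
ee_rot: [-0.496, 0.858, 0.071, 0.118]
contact_force: [-12.6, -8.1, 6.7]
gripper_width: 9.0
grasp_force: 63.6
```

Call:
step_arm:
  motion:
    - {"dr":[0,0,0],"slide":[-1,0,0.3],"jaw":5}
    - {"dr":[0,0,0],"slide":[-2,0,0.6],"jaw":5}
    - {"dr":[0,0,0],"slide":[-3,0,0.9],"jaw":5}
    - {"dr":[0,0,0],"slide":[-4,0,1.1],"jaw":5}
    - {"dr":[0,0,0],"slide":[-5,0,1.4],"jaw":5}
    - {"dr":[0,0,0],"slide":[-5.5,0,1.6],"jaw":5}
    - {"dr":[0,0,0],"slide":[-5.5,0,1.6],"jaw":5}
    - {"dr":[0,0,0],"slide":[-5.5,0,1.6],"jaw":5}

```text
clock: 14.65
position: [530.3, -135.5, 69.7]
ee_rot: [-0.496, 0.858, 0.071, 0.117]
contact_force: [-13.5, -5.7, 7.4]
gripper_width: 9.3
grasp_force: 63.6
```

```bash
python3 n.py pics/w10.png|head -5
```

```text
14.65 [ 530.31549681 -135.53439102   69.7199327 ] [-13.46307516  -5.68353902   7.38465369] [-0.90404268  3.54087884  0.99016693] 9.253115372945047
yaw -29.900036702674964 tilt y [-0.27178387  0.00600029 -0.96233961]
screw rel -4.100797009859331 -104.63742287139615
screw rel -3.5369234210681713 94.78788155754502
@@@=#%%+=##++==++++++++++++*===+=@@@
```

Call:
step_arm:
  motion:
    - {"dr":[0,0,0],"slide":[-1,0.2,0.3],"jaw":5}
    - {"dr":[0,0,0],"slide":[-2,0.5,0.6],"jaw":5}
    - {"dr":[0,0,0],"slide":[-3,0.8,0.9],"jaw":5}
    - {"dr":[0,0,0],"slide":[-4,1,1.1],"jaw":5}
    - {"dr":[0,0,0],"slide":[-5,1,1.4],"jaw":5}
    - {"dr":[0,0,0],"slide":[-5,1,1.4],"jaw":5}
    - {"dr":[0,0,0],"slide":[-5,1,1.4],"jaw":5}
    - {"dr":[0,0,0],"slide":[-5,1,1.4],"jaw":5}

```text
clock: 15.7
position: [530.8, -134.0, 70.0]
ee_rot: [-0.496, 0.858, 0.07, 0.116]
contact_force: [-19.0, -16.8, 8.4]
gripper_width: 9.6
grasp_force: 64.6
```

```bash
python3 n.py pics/w11.png
```

```text
15.7 [ 530.76532624 -133.96812659   70.03525582] [-18.96533889 -16.7799806    8.44511733] [-3.7895413   4.67178559  0.75626176] 9.553250611000136
yaw -29.89121851295059 tilt y [-0.26747674  0.0049005  -0.96355186]
screw rel -3.7263358610333275 -106.21887436175376
screw rel -3.1317694394426185 93.20634092149547
@@#++=++++=-------==++=------:::+@@@
@@@.:::::...................... *@@@
@@@::::::::.............:...... #@@@
@@@::::::::.::........:.:...... #@@@
@@@:::::::::.:..:....::.........#@@@
@@@:::::::::::.:.:.::::........ @@@@
@@@:::::::::.:::::::.:......... @@@@
@@@:::::::::::::::::..:........ @@@@
@@@::::::::::::::::::.......... @@@@
@@@:::::::::::::::::..:........ @@@@
@@@:::::::::::::::::.:......... @@@@
@@@:::::::::::::::::::...:..... @@@@
@@@::::::::::::::::::.:....:....@@@@
@@@::::::::::::::::::::::.:.....@@@@
@@@::-:::::::::::.::::::::......@@@@
@@@-:-::::::::::::::::..:::.....@@@@
@@@-:::::::::::::::::::.:.:.:...@@@@
@@@-::::::::::::::::::::...:....@@@@
@@@::::::::::::::::::::.::.::..:@@@@
@@@-::::::::::::::::::::.:.....:@@@@
@@@--:::::::::::::::::::.......:@@@@
@@@-:::::::::::::::::::..:::...:@@@@
@@@-::::::::::::::::::::::.::..:@@@@
@@@*::::::::::::::::::::.::::..-@@@@
@@@+:-::::::::::::::::::::.::..:@@@@
%@@+:::::::::::::::::::::::..:.-@@@@
%%%+::::::::::::::::::::::::...-@@@@
%%@#:::::::::::.:.:.::.........-@@@@
%%@#++++=++++==++++==+++++++=++=@@@@
@%%@@@@@@@@@@@@@@@@@%@@@@@@@@@@@@@@@
```

Call:
step_arm:
  motion:
    - {"dr":[0,0,0],"slide":[1,0.7,-0.8],"jaw":5}
    - {"dr":[0,0,0],"slide":[2,1.5,-1.6],"jaw":5}
    - {"dr":[0,0,0],"slide":[3,2.2,-2.4],"jaw":5}
    - {"dr":[0,0,0],"slide":[4,3,-3],"jaw":5}
    - {"dr":[0,0,0],"slide":[4,3,-3],"jaw":5}
    - {"dr":[0,0,0],"slide":[4,3,-3],"jaw":5}
    - {"dr":[0,0,0],"slide":[4,3,-3],"jaw":5}
    - {"dr":[0,0,0],"slide":[4,3,-3],"jaw":5}

```text
clock: 16.75
position: [530.1, -133.5, 70.4]
ee_rot: [-0.495, 0.858, 0.069, 0.119]
contact_force: [-3.9, -6.0, -6.3]
gripper_width: 9.2
grasp_force: 61.5
```

```bash
python3 n.py pics/w12.png|head -5
```

```text
16.75 [ 530.14121388 -133.49370765   70.42353119] [-3.90583992 -6.03297387 -6.29418308] [-2.60541758  1.71805314  0.27287276] 9.248910647259176
yaw -29.991542747908873 tilt y [-2.72610210e-01  1.56084223e-04 -9.62124550e-01]
screw rel -2.762650210416951 -106.3241537646635
screw rel -2.517275724495502 93.10179688209072
@@*::::::::........::.......... #@@@
```

Call:
step_arm:
  motion:
    - {"dr":[0,0,0],"slide":[0,0,0],"jaw":30}
    - {"dr":[0,0,0],"slide":[0,0,0],"jaw":30}
    - {"dr":[0,0,0],"slide":[0,0,0],"jaw":30}
    - {"dr":[0,0,0],"slide":[0,0,0],"jaw":30}
    - {"dr":[0,0,0],"slide":[0,0,-10],"jaw":30}
    - {"dr":[0,0,0],"slide":[0,0,-30],"jaw":30}
    - {"dr":[0,0,0],"slide":[0,0,-60],"jaw":30}
    - {"dr":[0,0,0],"slide":[0,0,-90],"jaw":30}

```text
clock: 17.8
position: [518.5, -153.6, 159.3]
ee_rot: [-0.495, 0.858, 0.069, 0.121]
contact_force: [0.3, -0.1, -0.4]
gripper_width: 29.8
grasp_force: 0.0
```

Call:
step_arm:
  motion:
    - {"dr":[0,0,0],"slide":[0,0,-20],"jaw":30}
    - {"dr":[0,0,0],"slide":[0,0,-40],"jaw":30}
    - {"dr":[0,0,0],"slide":[0,0,-60],"jaw":30}
    - {"dr":[0,0,0],"slide":[0,0,-60],"jaw":30}
    - {"dr":[0,0,0],"slide":[0,0,-60],"jaw":30}
    - {"dr":[0,0,0],"slide":[0,0,-60],"jaw":30}
    - {"dr":[0,0,0],"slide":[0,0,-60],"jaw":30}
    - {"dr":[0,0,0],"slide":[0,0,-60],"jaw":30}

```text
clock: 18.8
position: [510.3, -167.4, 215.1]
ee_rot: [-0.495, 0.858, 0.07, 0.12]
contact_force: [-0.3, -0.5, 0.5]
gripper_width: 30.3
grasp_force: 0.0
```

```bash
python3 - <<'E'
from h import *
s,w=grab("wrist","pics/w13.png");print(s["clock"],s["position"],s["contact_force"],s["gripper_width"])
K,V=cam("wrist",s)
X=np.array([.866,-.5]);Y=np.array([.5,.866]);c=np.array([524.6,-137.9])
hsv=cv2.cvtColor(w,cv2.COLOR_BGR2HSV);m=((hsv[...,0]<8)&(hsv[...,1]>140)&(hsv[...,2]>100)).astype(np.uint8)
n,l,st,ce=cv2.connectedComponentsWithStats(m)
for i in range(1,n):
    if st[i,4]>200: q=onz(K,V,*ce[i],72)[:2]-c;print("cap",ce[i].round(),st[i,4],q@X,q@Y)
for n,b in(("holeR home entry",(0,-84)),("holeL home entry",(0,116)),("face end L",(40,133)),("pinblock",(40,150))):
    q=c+b[0]*X+b[1]*Y;print(n,proj(K,V,[*q,9]).round())
g=cv2.cvtColor(w,cv2.COLOR_BGR2GRAY)
q=c+25*X+140*Y;u,v=proj(K,V,[*q,15]).astype(int);print(u,v)
for r in g[max(0,v-50):v+50:3,max(0,u-70):u+70:2]: print(''.join(' .:-=+*#%@'[min(9,int(z)//24)] for z in r))
E
```

```text
18.8 [ 510.27876393 -167.41942458  215.05960591] [-0.27058341 -0.47049099  0.48903259] 30.285243662858907
cap [221. 149.] 456 66.73290991383462 -45.364058076801626
cap [234. 226.] 669 64.71897093442027 11.280322287251456
cap [239. 281.] 452 66.29226880433069 60.495182799861894
holeR home entry [325.  66.]
holeL home entry [325. 287.]
face end L [284. 301.]
pinblock [285. 314.]
299 310
+--::-:::---::--+=####*-@@==#%@@@@@@@@@@@@@%%@@@@@#@@@@@@@@@@:::::::::
=:-::-:----:-:---++###*:@@*=*%%@@@@@@@@@@@@%%@@@@@%@@@@@@@@@@.:::::::.
-::::--------:::--+###-:@@%==%@@@@@@@@@@@@@@%@@@@@%@@@@@@@@@@.:::::...
::::-------:-::::-==#--:@@@==%%@@@@@@@@@@@@@%@@@@@%@@@@@@@@@@.::::::..
----=====------::-+=---.@@@==%%@@@@@@@@@@@@@%@@@@@@##@@@*@**#.:..:::..
-===========--:::------.@@@==@%@@@@@@@@@@@@@%@@@@@%##########.::::..:.
=============--:-------.@@@==%%@@@@@@@@@@@@@%@@@@@%=+##*###*#:..::.:..
=-============-:=====*:.#@@==@%@@@@@@@@@*#++++++%+=++########.::::.:.:
====-=======-=-:======..=@@-=@%@@@@****#*#=++++++++++#**####*::::::...
--=======-====-....::..*+@@-=%+###########+**********#######+..:::....
..
[... 1001 characters left out ...]
.-------- ..........:*-.........:::............::............
.........--------- ..................:.::::::..:....::..:.:...........
........:--------.......................:--::::::::...:......:...:....
.........-=======................:....:::::::::...::.........:...::.. 
............:++++... ............::::::::::::::::.....:.:..........:..
..............*++...............::::::::::::.:::.....::::.........:...
..............:++................::::::.:::::...:.....:::.:::.....::..
..............:+*:................:.::::...:.:.:...::::....::.::..::..
.................................:::::.:::.:..::::.:..........:....:..
... ......................****#.....::.....::::::......:..........:.:.
```

```bash
python3 -c "
from bench import arm; print(arm.job_done())"
```

```text
the job is handed in; nothing more can be done
None
```

The bar is over both screws and slid left against its stop, the bottles are behind it in the bay, and I handed the job in at about 19 s. I judged the pin and pad from forces and the last wrist image, because they give no direct reading. The call returned no verdict.

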